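Load the drone drop bay and draw its sprung rod to the mark

ROBOT

A 7-joint arm with a two-finger parallel gripper is mounted at the origin on the work surface. World frame = base frame: x ahead of the robot, y to its left, z up, the work surface at z = 0. Lengths are in m, angles in rad, forces in N, time in s.
With the tool pointing down it reaches from about 0.375 to 0.925 m from the base axis. Payload 3.1 kg.
Tool frame: the origin (TCP) lies at the very end of the fingers, on their centre line; the grasp point (between the pads) lies ctrl.grip_point_offset behind it (ctrl.grip_point_offset is the distance from the TCP to the grasp point, in m); z points along the fingers, y is the line along which they close (so a half turn about z gives the same grasp; the last joint's range is limited). The gripper opens to 85 mm and grips with 20 to 120 N. Pads are 22 mm wide; open, the fingers measure 114 mm over their backs; the gripper's body (76 mm by 85 mm) begins 54 mm behind the grasp point. The pads swing forward as they close: fully open they stand 13 mm farther back than shut.
Start: joints at [-1.308, 0.383, 0.044, 1.598, -0.018, 1.161, -0.05], TCP at [0.229, 0.608, 0.231] pointing down, gripper open.
Joint ranges: [-2.61, 2.61], [-0.41, 2.15], [-1.48, 1.57], [0, 2.5], [-1.57, 4.71], [0.05, 1.97], [-2.85, 2.85]. Speed limits (rad/s): [2.79, 2.79, 3.14, 3.14, 3.14, 3.14, 3.14].

INTERFACE

Orientations are given as a 3x3 rotation matrix whose columns are the frame's x, y, z axes.
In Python, from rig import ctrl gives the robot as it stands. The module is installed in compiled form; this text tells all that it offers.
- The arm moves only by the shell command python3 -m crank 'ROWS' [OPENING] [FORCE]. ROWS is JSON, a list that holds one entry, the list of rows, each a list of 6 numbers: the shift along the tool's x, y, z in cm, then the turn, a rotation vector about the tool's x, y, z in rad. A call has 1 to 20 rows; each row is the pose to reach, as a shift and turn from the pose commanded when the call began, along the tool's axes at that moment; what a row does not reach only later rows make up. A row lasts 1/12 s, in which the tool goes at most 41.7 mm and 7.16 degrees, less where a joint would pass 70% of its speed; a pose out of reach is approached as far as the arm can. A call with a gripper value outside its range is refused whole. OPENING is the finger opening in cm, from 0 to 8.54, set as the call begins (- or left out, the last holds). The fingers move at their own pace and stop on an object; FORCE is the grip in N (left out, the last holds). Time passes only in rows, so rows that repeat a pose let the fingers close. It gives the time, the measured TCP pose, the force, the opening and the grip force at its end, in the units of the state.
- ctrl.state(): the state, without advancing time (a new reading comes with each control period).
- ctrl.camera(name): name is "scene" or "top" or "wrist"; returns a dict with "pixels" (400x640x3 uint8, blue, green, red), "range_z" (400x640 float32, m along the optical axis (not along the pixel's ray), 0 where there is no reading), "fx", "fy", "cx", "cy" (pixels), "k1" (the pictures are not rectified: a ray, as slopes to the right and down, at radius r is drawn at 1 + k1 r^2 times it, then the intrinsics apply), "eye" and "orientation" of the camera in the world; the wrist camera has in their place "hand_eye" (4x4, takes a point from camera to tool coordinates, whose origin is the TCP and whose axes are the flange's). Camera axes: x right, y up, looking along -z (the intrinsics and any distortion apply to the point x, -y, -z); pixel columns grow to the right and rows downward; lengths in m; the calibration is good to about 2 mm. A picture is of the moment at which its call begins: read the wrist's pose just before it.
- ctrl.job_done(): hands the job in; it is judged then, once.
The state is a dict: "time_s": time; "qpos": joint angles; "qd": joint speeds; "joint_efforts": joint torques, N m; "ee_pos": TCP position; "tcp_rot": TCP orientation; "ft_force": force on the tool from outside, world axes, zero at the start; "wrist_torque": the same for the moment, N m; "width": finger opening in m; "finger_force": force on a finger pad.
Only numpy, scipy, OpenCV 4.12 (cv2) and the standard library are available. Lean on these libraries where they do the work, as an engineer would, in place of code of your own. Each camera call takes 0.05 s, during which the arm holds its last target. There are 200 camera calls.

TASK

Drop the orange canister into the orange-bordered pocket of the plywood drop bay and the blue canister into the blue-bordered one, in either order, each right down in its pocket. Then pull the sprung rod out by its upright red handle until its yellow pointer lines up with the red clip on the scale, and finish while still holding the handle there: do not let go, the spring would draw it back in. Leave the other things on the table where they are.

Things in the scene. Friction and masses are not known exactly. Their poses are not given: they have to be found in the camera images.
- bay: the fixed plywood drop bay, a block 100 (x) x 150 (y) x 60 mm tall; origin at the centre of its underside on the table, z up. It may be turned about the vertical. The rod comes out of a fixed tube (20 mm thick, axis at height 46 mm, mouth at x = -75 mm) in its -x face and slides along its -x direction. On the table in front of that face, from x = -50 to -215 mm at y = -43 to -67 mm, lies a fixed scale rail 12 mm high
- orange_pocket (a point): centre of the mouth of the round pocket in the orange pad, level with the pad's top (60 mm above the table), at the bay's x = 0, y = +37 mm. Bore 34 mm across, 40 mm deep; its pad is 54 mm square and the two pockets' centres are 74 mm apart. A seated canister stands on the bore's floor, 20 mm above the table, and sticks out 40 mm
- blue_pocket (a point): the same for the round pocket in the blue pad, at the bay's x = 0, y = -37 mm
- orange_canister (a point): centre (half-way up) of the loose orange canister, an upright cylinder 28 mm across and 80 mm tall with a silver band near its top, about 90 g; z up along its axis; keep it that way up. It stands on the table at the start; fully down in a pocket this point is level with the pocket's mouth
- blue_canister (a point): the same for the loose blue canister
- rod (a joint): how far the sprung rod is pulled out, m: 0 fully in (where its spring keeps it), growing as it is pulled along the bay's -x, stop at 0.085. The spring pulls back with about 4 N at the start, growing by 0.9 N per 10 mm; released, the rod slides back to 0
- handle (a point): grip point of the red handle, an upright round post 20 mm across on the end of the rod, top 100 mm and foot 34 mm above the table; this point lies on its axis 80 mm above the table. The rod itself (13 mm thick, axis 46 mm high) runs from it along the bay's +x into the tube, whose mouth is 40 mm from the post's axis when the rod is in. The handle moves with the rod
- pointer_tip (a point): tip of the yellow pointer, a 7 mm thick arm fixed to the foot of the handle that reaches 48 mm to the bay's -y side, over the scale rail; tip 18 mm above the table. It moves with the rod
- mark (a point): inner edge of the thin line-shaped fin (3 mm) of the red clip on the scale rail, at the pointer's height; axes as the bay's (x along the rod, +x towards the bay). The clip is fixed and sits 35 to 70 mm farther out than the pointer at the start; the pointer lines up when it and this point have the same place along the bay's x
- motor: bystander, to be left alone: a black brushless drone motor standing upright, 42 mm across and 46 mm tall with its shaft; origin: centre of its underside
- battery: bystander, to be left alone: a yellow and black battery pack, 105 x 36 x 30 mm with a small orange plug; origin: centre of its underside, x along its length
- mouse: bystander, to be left alone: a black computer mouse, 105 x 60 x 30 mm; origin: centre of its underside, x along its length
- driver: bystander, to be left alone: a screwdriver lying flat, 170 mm long; origin: on its underside, x along its length
- tape: bystander, to be left alone: a black roll of tape lying flat, 90 mm across, 22 mm high; origin: centre of its underside
- prop: bystander, to be left alone: a black two-blade propeller lying flat, 200 mm long, 10 mm high at its hub; origin: centre of its underside, x along the blades
Not all that is in view belongs to the job. Of the things that look like the part that bears orange_canister, the middle-sized one is meant.

How it is judged:
On the way, in this order (a step that is already met when the one before it is completed fails the run):
1. both canisters are right down in the pockets of their own colours while the rod is still in (horizontal distance between orange_canister and orange_pocket below 0.007 m and z of orange_canister in the frame of orange_pocket below 0.004 m and angle between each of orange_canister, blue_canister's own z axis and vertical below 0.2 rad and horizontal distance between blue_canister and blue_pocket below 0.007 m and z of blue_canister in the frame of blue_pocket below 0.004 m and value of joint rod below 0.012 m), for 0.2 s.
2. the rod is pulled out and its pointer is kept at the red clip (x of pointer_tip in the frame of mark between -0.006 and 0.006 m), for 0.4 s.
At the end, for the whole second after the job is handed in: Each canister stands in the pocket of its own colour (within 7 mm of its axis, at most 4 mm above fully down, tilted under 0.2 rad), and the rod is held still by the fingers (more than 2 N between them) with its pointer within 6 mm of the red clip along the rod (all of step 2 and horizontal distance between orange_canister and orange_pocket below 0.007 m and z of orange_canister in the frame of orange_pocket below 0.004 m and angle between each of orange_canister, blue_canister's own z axis and vertical below 0.2 rad and horizontal distance between blue_canister and blue_pocket below 0.007 m and z of blue_canister in the frame of blue_pocket below 0.004 m and velocity of joint rod between -0.01 and 0.01 m/s and contact force between the fingers and rod above 2 N); the arm keeps its last pose, push and grip.
It fails at once if a bystander is moved by more than 30 mm (distance of any of motor, battery, mouse, driver, tape, prop from where it was at the start of the episode above 0.03 m).
It also fails if it takes over 67 s, if anything falls off the work surface, if the arm or the gripper's body presses on something with over 40 N, if the wrist force passes 120 N, or if a joint passes its speed limit or range.

## Working session

There is one attempt and no reset: what is moved stays moved. The work goes in short steps, Python scripts to look and compute and a shell command to move; the robot and the scene stay as the last step left them, time stands still between calls to the robot, and variables do not carry over. Pictures are saved under pics/ and viewed, at most 10 in all, crops included, and the job is handed in when it is done.

```bash
mkdir -p pics; cat > h.py <<'E'
import numpy as np, cv2
from rig import ctrl
def pose(c,s=None):
    if 'eye' in c: return np.array(c['eye']),np.array(c['orientation'])
    H=np.array(c['hand_eye']);R=np.array(s['tcp_rot']);return np.array(s['ee_pos'])+R@H[:3,3],R@H[:3,:3]
def slopes(c,uv):
    K=np.array([[c['fx'],0,c['cx']],[0,c['fy'],c['cy']],[0,0,1.]])
    return cv2.undistortPoints(np.array(uv,float).reshape(-1,1,2),K,np.array([c['k1'],0,0,0.])).reshape(-1,2)
def rays(c,uv,s=None):
    e,R=pose(c,s);p=slopes(c,uv);d=np.c_[p[:,0],-p[:,1],-np.ones(len(p))]
    return e,d@R.T
def onplane(c,uv,z,s=None):
    e,d=rays(c,uv,s);return e+d*((z-e[2])/d[:,2])[:,None]
def cloud(c,s=None):
    h,w=c['range_z'].shape;uv=np.stack(np.meshgrid(np.arange(w),np.arange(h)),-1).reshape(-1,2)
    e,d=rays(c,uv,s);return (e+d*c['range_z'].reshape(-1,1)).reshape(h,w,3)
E
python3 - <<'E'
from h import *
for n in('scene','top'):
    c=ctrl.camera(n);np.save(n+'.npy',c,allow_pickle=True);cv2.imwrite(f'pics/{n}.png',c['pixels'])
    print(n,c['eye'],c['fx'],c['k1'],np.array(c['orientation']).round(2).tolist())
    P=cloud(c);print([P[v,u].round(3).tolist() for u,v in((320,200),(100,300),(500,300))])
s=ctrl.state();print(np.array(s['tcp_rot']).round(3).tolist(),s['width'],ctrl.grip_point_offset,s['time_s'])
E
```

```text
scene [ 1.19742104 -0.5436379   1.00389577] 476.907304760646 0.009975843232790679 [[0.69, -0.53, 0.49], [0.72, 0.53, -0.45], [-0.02, 0.66, 0.75]]
[[0.544, 0.061, 0.001], [0.401, -0.533, -0.0], [0.971, 0.656, -0.75]]
top [0.32025076 0.01948954 1.50028361] 510.382685415285 -0.13551934739784946 [[0.02, 0.98, -0.21], [-1.0, 0.02, -0.01], [-0.0, 0.21, 0.98]]
[[0.612, 0.044, 0.055], [0.307, 0.693, 0.006], [0.32, 0.019, 1.5]]
[[-0.936, 0.353, -0.001], [0.353, 0.936, -0.002], [-0.0, -0.002, -1.0]] 0.08558729557902943 0.0187 0.1
```

View pics/top.png

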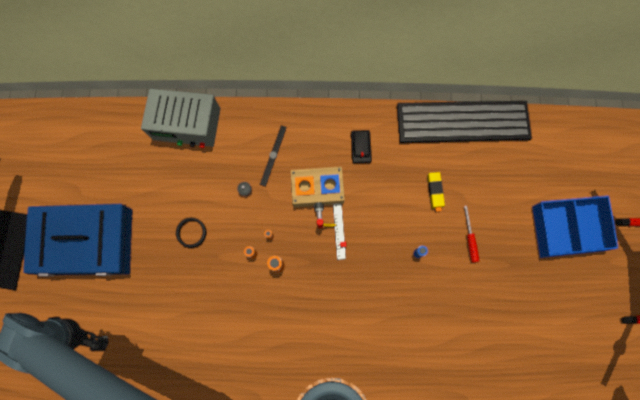

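View pics/scene.png

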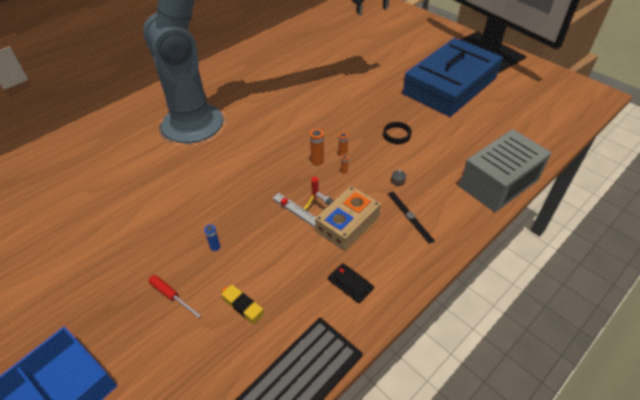

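Top view: bay at (317,186), with the orange pocket at (305,185) and the blue one at (330,184). The handle is at (320,222) and the clip at (342,244). There are three orange cylinders at (250,252), (268,235) and (275,263), and the blue one is at (421,252). The scene view shows the same layout, with the orange ones at (343,143), (344,164) and (317,145), and the blue one at (212,238).

```bash
python3 - <<'E'
from h import *
for n in('top','scene'):
    c=np.load(n+'.npy',allow_pickle=True).item();P=cloud(c);hsv=cv2.cvtColor(c['pixels'],cv2.COLOR_BGR2HSV)
    # table offset check
    m=(abs(P[...,2])<.02);print(n,'table z med',np.median(P[m][:,2]).round(4))
    hi=((P[...,2]>.012)&(P[...,2]<.13)&(P[...,0]>.3)&(P[...,0]<.8)&(abs(P[...,1])<.35)).astype('uint8')
    k,l,st,_=cv2.connectedComponentsWithStats(hi)
    for i in range(1,k):
        if st[i,4]<12: continue
        Q=P[l==i];h=np.percentile(Q[:,2],97);T=Q[Q[:,2]>h-.006]
        print(st[i].tolist(),'h',h.round(3),'top ctr',((T.max(0)+T.min(0))/2)[:2].round(3),T[:,:2].mean(0).round(3),'ext',(T.max(0)-T.min(0))[:2].round(3))
    B=(P[...,2]>.052)&(P[...,2]<.068)&(abs(P[...,1])<.15)&(P[...,0]>.5)
    for nm,lo,up in(('orange',(5,180,150),(20,255,255)),('blue',(105,120,80),(125,255,255))):
        mm=(cv2.inRange(hsv,lo,up)>0)&B;ys,xs=np.nonzero(mm)
        if n=='top' or 1:
            r=cv2.minAreaRect(onplane(c,np.c_[xs,ys],.06)[:,:2].astype('f4'));print(nm,'pad',mm.sum(),r)
    red=(cv2.inRange(hsv,(0,170,90),(5,255,255))|cv2.inRange(hsv,(173,170,90),(180,255,255)))>0
    k,l,st,ct=cv2.connectedComponentsWithStats((red&(P[...,0]>.3)&(P[...,0]<.75)&(abs(P[...,1])<.15)).astype('uint8'))
    for i in range(1,k):
        if st[i,4]>3: print('red',st[i].tolist(),np.median(P[l==i],0).round(3))
E
```

```text
top table z med 0.0001
[351, 141, 21, 23, 381] h 0.035 top ctr [ 0.776 -0.075] [ 0.776 -0.077] ext [0.047 0.048]
[291, 167, 53, 68, 2181] h 0.066 top ctr [0.619 0.053] [0.638 0.051] ext [0.176 0.149]
[428, 172, 17, 40, 475] h 0.036 top ctr [ 0.655 -0.3  ] [ 0.655 -0.298] ext [0.107 0.043]
[237, 182, 14, 15, 167] h 0.042 top ctr [0.652 0.268] [0.65  0.271] ext [0.01  0.021]
[264, 230, 9, 10, 62] h 0.065 top ctr [0.509 0.192] [0.511 0.192] ext [0.018 0.021]
[336, 239, 11, 13, 73] h 0.032 top ctr [ 0.487 -0.024] [ 0.488 -0.023] ext [0.015 0.018]
[244, 246, 13, 12, 111] h 0.086 top ctr [0.458 0.241] [0.459 0.24 ] ext [0.023 0.025]
[414, 246, 13, 12, 108] h 0.085 top ctr [ 0.469 -0.245] [ 0.469 -0.245] ext [0.023 0.02 ]
[337, 253, 8, 6, 22] h 0.016 top ctr [ 0.456 -0.018] [ 0.457 -0.016] ext [0.015 0.02 ]
[267, 256, 17, 16, 212] h 0.118 top ctr [0.425 0.166] [0.426 0.165] ext [0.035 0.036]
orange pad 233 ((0.6084327101707458, 0.07983554899692535), (0.15162529051303864, 0.05780147761106491), 13.201201438903809)
blue pad 182 ((0.6602242588996887, 0.017705418169498444), (0.05063456669449806,
[... 590 characters left out ...]
.021]
[302, 211, 6, 5, 15] h 0.017 top ctr [ 0.555 -0.008] [ 0.555 -0.009] ext [0.015 0.015]
[204, 224, 16, 26, 264] h 0.083 top ctr [ 0.469 -0.246] [ 0.47  -0.246] ext [0.03  0.026]
[327, 263, 33, 29, 457] h 0.033 top ctr [ 0.777 -0.078] [ 0.779 -0.078] ext [0.045 0.048]
[221, 284, 43, 39, 774] h 0.033 top ctr [ 0.659 -0.301] [ 0.66  -0.301] ext [0.104 0.046]
orange pad 211 ((0.6543585062026978, 0.08992626518011093), (0.05220981314778328, 0.052921123802661896), 6.4041266441345215)
blue pad 182 ((0.6605647802352905, 0.01580369472503662), (0.04850884899497032, 0.05042728781700134), 6.494757175445557)
red [311, 177, 7, 18, 91] [0.548 0.038 0.086]
red [282, 198, 5, 7, 25] [ 0.493 -0.026  0.027]
```

Measured so far:

| Thing | Position (m) | Check |
|---|---|---|
| Middle orange canister | (0.458, 0.240) | 80 mm tall, as given |
| Blue canister | (0.469, -0.246) | |
| Bay centre | about (0.6575, 0.053), yaw about 5° | pads about 74 mm apart; handle at (0.543, 0.043), as predicted |

I'll use the same tool yaw throughout, with the tool's y along the bay's x.

```bash
cat >> h.py <<'E'
from scipy.spatial.transform import Rotation as Ro
def plan(p,yaw,s=None):
    "cm shift & rotvec from the present pose to TCP p, tool down, tool y at yaw"
    s=s or ctrl.state();R=np.array(s['tcp_rot']);y=np.array([np.cos(yaw),np.sin(yaw),0]);z=np.array([0,0,-1.])
    T=np.c_[np.cross(y,z),y,z]
    print('row',(R.T@(np.array(p)-s['ee_pos'])*100).round(2).tolist(),Ro.from_matrix(R.T@T).as_rotvec().round(3).tolist())
E
python3 - <<'E'
from h import *
plan([.458,.240,.17],.087)
c=ctrl.camera('wrist');print(np.array(c['hand_eye']).round(3).tolist(),c['fx'],c['k1'])
E
```

```text
row [-34.38, -26.28, 6.07] [-0.002, 0.001, 1.123]
[[0.0, 0.964, 0.267, 0.067], [1.0, -0.0, -0.001, 0.001], [-0.001, 0.267, -0.964, -0.143], [0.0, 0.0, 0.0, 1.0]] 293.72484620263805 -0.0504577257524548
```

```bash
python3 -m crank '[[[-34.4,-26.3,6,0,0,1.12],[-34.4,-26.3,6,0,0,1.12],[-34.4,-26.3,6,0,0,1.12],[-34.4,-26.3,6,0,0,1.12],[-34.4,-26.3,6,0,0,1.12],[-34.4,-26.3,6,0,0,1.12],[-34.4,-26.3,6,0,0,1.12],[-34.4,-26.3,6,0,0,1.12],[-34.4,-26.3,6,0,0,1.12],[-34.4,-26.3,6,0,0,1.12],[-34.4,-26.3,6,0,0,1.12],[-34.4,-26.3,6,0,0,1.12],[-34.4,-26.3,6,0,0,1.12],[-34.4,-26.3,6,0,0,1.12],[-34.4,-26.3,6,0,0,1.12],[-34.4,-26.3,6,0,0,1.12]]]' 8.5 40
cat > wr.py <<'E'
from h import *
import sys
s=ctrl.state();c=ctrl.camera('wrist');P=cloud(c,s);cv2.imwrite(f'pics/{sys.argv[1]}.png',c['pixels']);np.save(sys.argv[1]+'.npy',(c,s),allow_pickle=True)
z0=float(sys.argv[2]);g=np.array(s['ee_pos'])
m=((abs(P[...,2]-z0)<.006)&(c['range_z']>0)).astype('uint8')
k,l,st,_=cv2.connectedComponentsWithStats(m)
for i in range(1,k):
    if st[i,4]<40: continue
    cs,_=cv2.findContours((l==i).astype('uint8'),0,2);q=onplane(c,cs[0].reshape(-1,2),z0,s)[:,:2].astype('f4')
    (x,y),r=cv2.minEnclosingCircle(q);print(st[i].tolist(),'circle',round(x,4),round(y,4),'d',round(2*r,4),'z',np.median(P[l==i][:,2]).round(4))
print('tcp',g.round(4))
E
python3 wr.py w1 .08
```

```text
time_s: 1.48
ee_pos: [0.4576, 0.2426, 0.1713]
tcp_rot: [[-0.094, 0.996, -0.0], [0.996, 0.094, 0.001], [0.001, -0.0, -1.0]]
ft_force: [1.2, -0.2, 0.8]
width: 0.0847
finger_force: 0.0
[305, 186, 34, 34, 899] circle 0.46 0.2415 d 0.0295 z 0.081
[258, 258, 42, 26, 268] circle 0.4278 0.1688 d 0.038 z 0.0804
tcp [0.4576 0.2426 0.1713]
```

View pics/w1.png

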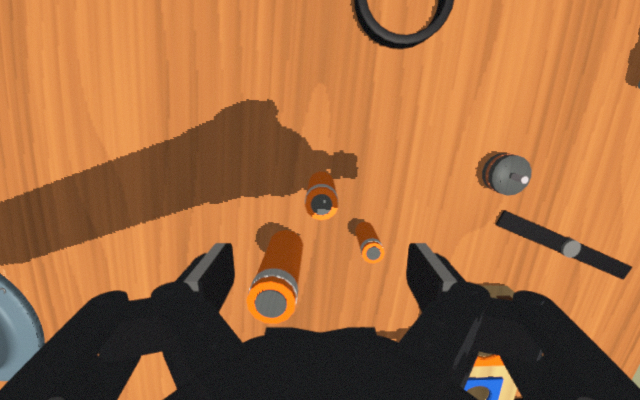

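The wrist view shows the middle canister's top at (321,204). The tall one is at (272,302) and the small one at (372,253), both clear of the fingers. Its diameter reads 29 mm and its top is at z = 0.081, as expected. Next I lower, grip and lift.

```bash
python3 -m crank '[[[-0.13,0.23,3,0,0,0],[-0.13,0.23,6,0,0,0],[-0.13,0.23,9,0,0,0],[-0.13,0.23,11,0,0,0],[-0.13,0.23,12.2,0,0,0],[-0.13,0.23,12.2,0,0,0]]]' 8.5 40
python3 -m crank '[[[0,0,0,0,0,0],[0,0,0,0,0,0],[0,0,0,0,0,0],[0,0,0,0,0,0],[0,0,0,0,0,0],[0,0,0,0,0,0],[0,0,0,0,0,0],[0,0,0,0,0,0],[0,0,-2,0,0,0],[0,0,-5,0,0,0],[0,0,-9,0,0,0],[0,0,-13,0,0,0],[0,0,-14,0,0,0],[0,0,-14,0,0,0]]]' 2 40
python3 - <<'E'
from h import *
plan([.60,.09,.20],.087)
E
```

```text
time_s: 2.03
ee_pos: [0.4583, 0.2392, 0.0466]
tcp_rot: [[-0.092, 0.996, -0.005], [0.996, 0.092, -0.003], [-0.003, -0.005, -1.0]]
ft_force: [0.1, 0.4, -0.6]
width: 0.0849
finger_force: 0.0
time_s: 3.2
ee_pos: [0.4637, 0.2411, 0.1934]
tcp_rot: [[-0.09, 0.996, 0.007], [0.996, 0.09, 0.006], [0.005, 0.008, -1.0]]
ft_force: [0.6, 0.1, -1.3]
width: 0.027
finger_force: 39.5
row [-16.27, 12.22, -0.65] [0.008, -0.005, 0.003]
```

```bash
python3 - <<'E'
from h import *
plan([.655,.0,.24],.087)
E
```

```text
row [-25.71, 16.92, -4.66] [0.008, -0.005, 0.003]
```

```bash
python3 -m crank '[[[-12,8,-4.6,0,0,0],[-12,8,-4.6,0,0,0],[-12,8,-4.6,0,0,0],[-12,8,-4.6,0,0,0],[-25.7,16.9,-4.6,0,0,0],[-25.7,16.9,-4.6,0,0,0],[-25.7,16.9,-4.6,0,0,0],[-25.7,16.9,-4.6,0,0,0],[-25.7,16.9,-4.6,0,0,0],[-25.7,16.9,-4.6,0,0,0],[-25.7,16.9,-4.6,0,0,0],[-25.7,16.9,-4.6,0,0,0]]]'
cat > pad.py <<'E'
from h import *
import sys
s=ctrl.state();c=ctrl.camera('wrist');P=cloud(c,s);n=sys.argv[1];cv2.imwrite(f'pics/{n}.png',c['pixels']);np.save(n+'.npy',(c,s),allow_pickle=True)
hsv=cv2.cvtColor(c['pixels'],cv2.COLOR_BGR2HSV);C={}
for nm,lo,up in(('orange',(5,180,120),(20,255,255)),('blue',(105,120,60),(125,255,255))):
    m=((cv2.inRange(hsv,lo,up)>0)&(abs(P[...,2]-.06)<.008)).astype('uint8')
    cs,_=cv2.findContours(m,0,1);cc=max(cs,key=cv2.contourArea);q=onplane(c,cc.reshape(-1,2),.06,s)[:,:2].astype('f4')
    r=cv2.minAreaRect(q);C[nm]=np.array(r[0]);print(nm,np.round(r[0],4),np.round(r[1],4),round(r[2],1),'z',np.median(P[m>0][:,2]).round(4))
d=C['orange']-C['blue'];print('dist',np.linalg.norm(d).round(4),'yaw',np.arctan2(-d[0],d[1]).round(4),'tcp',np.round(s['ee_pos'],4))
E
python3 pad.py w2
```

```text
time_s: 4.2
ee_pos: [0.6509, 0.0011, 0.2333]
tcp_rot: [[-0.092, 0.996, -0.004], [0.996, 0.092, 0.001], [0.002, -0.003, -1.0]]
ft_force: [0.4, 0.8, -0.5]
width: 0.0269
finger_force: 39.5
orange [0.6547 0.0912] [0.0523 0.0521] 4.2 z 0.0606
blue [0.6621 0.0178] [0.0531 0.0526] 5.4 z 0.0606
dist 0.0737 yaw 0.0997 tcp [0.6509 0.0011 0.2333]
```

View pics/w2.png

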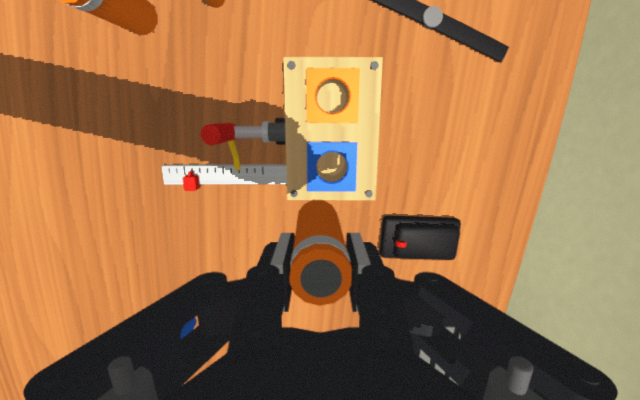

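The wrist view shows the orange pocket at (332,96) and the blue one at (331,166). The pads read 52 mm, are 74 mm apart and sit at z = 0.0606, all consistent. The held canister's top is at (321,278), so I'll measure its offset in the hand.

```bash
cat > hand.py <<'E'
from h import *
import sys
def top(c,s):
    P=cloud(c,s);t=np.array(s['ee_pos']);R=np.array(s['tcp_rot']);L=(P-t)@R
    m=((abs(L[...,0])<.022)&(abs(L[...,1])<.0125)&(c['range_z']>0)&(L[...,2]<-.02)&(L[...,2]>-.045)).astype('uint8')
    zt=np.median(L[m>0][:,2]);m=((abs(L[...,2]-zt)<.003)&(m>0)).astype('uint8')
    k,l,st,_=cv2.connectedComponentsWithStats(m);i=1+st[1:,4].argmax()
    Q=L[l==i];print('top z(tool)',zt.round(4),'x range',Q[:,0].min().round(4),Q[:,0].max().round(4),'y range',Q[:,1].min().round(4),Q[:,1].max().round(4),'n',len(Q))
if __name__=='__main__':
    s=ctrl.state();top(ctrl.camera('wrist'),s)
    if len(sys.argv)>3: plan([float(v) for v in sys.argv[1:4]],.097,s)
    print(np.round(s['ee_pos'],4),s['time_s'])
E
python3 hand.py .6547 .0912 .18
```

```text
top z(tool) -0.0304 x range -0.0134 0.0146 y range -0.0125 0.0125 n 2815
row [8.89, 1.21, 5.39] [-0.003, -0.002, -0.004]
[0.6511 0.0015 0.2338] 4.25
```

```bash
python3 -m crank '[[[3,0.4,0,0,0,0],[6,0.8,0,0,0,0],[8.83,1.2,2,0,0,0],[8.83,1.2,5,0,0,0],[8.83,1.2,8,0,0,0],[8.83,1.2,10,0,0,0],[8.83,1.2,10,0,0,0],[8.83,1.2,10,0,0,0],[8.83,1.2,10,0,0,0],[8.83,1.2,10,0,0,0]]]'
python3 hand.py .6547 .0912 .066
```

```text
time_s: 5.13
ee_pos: [0.6581, 0.0882, 0.1379]
tcp_rot: [[-0.09, 0.996, 0.004], [0.996, 0.09, 0.001], [0.001, 0.005, -1.0]]
ft_force: [0.3, -0.1, -0.4]
width: 0.027
finger_force: 39.5
top z(tool) -0.0304 x range -0.0136 0.0146 y range -0.0125 0.0125 n 2809
row [0.33, -0.35, 7.19] [0.005, -0.001, -0.007]
[0.6581 0.0882 0.1379] 5.1333
```

```bash
python3 -m crank '[[[0.27,-0.35,0.5,0,0,0],[0.27,-0.35,1.5,0,0,0],[0.27,-0.35,1.8,0,0,0],[0.27,-0.35,1.8,0,0,0],[0.27,-0.35,1.8,0,0,0],[0.27,-0.35,1.8,0,0,0]]]'
python3 hand.py .6547 .0912 .066;python3 wr.py w3 .06 
```

```text
time_s: 5.68
ee_pos: [0.6526, 0.0901, 0.1171]
tcp_rot: [[-0.09, 0.996, -0.0], [0.996, 0.09, -0.0], [-0.0, -0.0, -1.0]]
ft_force: [0.3, -0.3, -0.1]
width: 0.0269
finger_force: 39.6
top z(tool) -0.0304 x range -0.0131 0.0147 y range -0.0125 0.0125 n 2817
row [0.1, 0.22, 5.11] [-0.0, 0.0, -0.007]
[0.6526 0.0901 0.1171] 5.6833
[100, 28, 40, 38, 1118] circle 0.5153 0.1909 d 0.0268 z 0.0615
[0, 53, 35, 59, 873] circle 0.4323 0.1642 d 0.04 z 0.0603
[223, 159, 171, 108, 9675] circle 0.6436 0.0878 d 0.1461 z 0.057
[161, 244, 27, 25, 237] circle 0.5466 0.0464 d 0.0217 z 0.06
[282, 290, 77, 42, 1687] circle 0.6617 0.0039 d 0.0652 z 0.0603
tcp [0.6528 0.0901 0.1174]
```

View pics/w3.png

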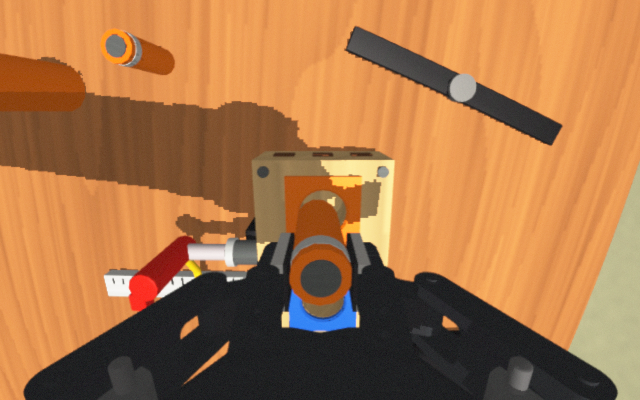

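The held canister is above the orange pad, with the bore just visible behind it at (325,205). It is within about 2 mm, so I correct that and lower slowly.

```bash
python3 -m crank '[[[0.05,0.18,0,0,0,0],[0.05,0.18,0.4,0,0,0],[0.05,0.18,0.8,0,0,0],[0.05,0.18,1.2,0,0,0],[0.05,0.18,1.6,0,0,0],[0.05,0.18,2,0,0,0],[0.05,0.18,2,0,0,0]]]'
python3 hand.py .6547 .0912 .0696
```

```text
time_s: 6.37
ee_pos: [0.6537, 0.0908, 0.0959]
tcp_rot: [[-0.09, 0.996, -0.001], [0.996, 0.09, -0.001], [-0.0, -0.002, -1.0]]
ft_force: [-0.3, 0.1, -1.3]
width: 0.0268
finger_force: 39.4
top z(tool) -0.0304 x range -0.0135 0.0145 y range -0.0124 0.0125 n 2809
row [0.03, 0.11, 2.63] [-0.002, 0.0, -0.007]
[0.6537 0.0908 0.0959] 6.3667
```

It has gone 13 mm into the bore with no contact force. I continue to the floor and release.

```bash
python3 -m crank '[[[0,0.07,0.5,0,0,0],[0,0.07,1,0,0,0],[0,0.07,1.5,0,0,0],[0,0.07,2,0,0,0],[0,0.07,2.4,0,0,0],[0,0.07,2.5,0,0,0],[0,0.07,2.5,0,0,0]]]'
python3 -m crank '[[[0,0,0,0,0,0],[0,0,0,0,0,0],[0,0,0,0,0,0],[0,0,0,0,0,0],[0,0,0,0,0,0],[0,0,0,0,0,0],[0,0,-2,0,0,0],[0,0,-5,0,0,0],[0,0,-9,0,0,0],[0,0,-13,0,0,0],[0,0,-13,0,0,0],[0,0,-13,0,0,0]]]' 8.5
python3 wr.py w4 .1; python3 - <<'E'
from h import *
plan([.469,-.245,.17],.087)
E
```

```text
time_s: 7.0
ee_pos: [0.6545, 0.0909, 0.0715]
tcp_rot: [[-0.09, 0.996, -0.001], [0.996, 0.09, -0.0], [-0.0, -0.001, -1.0]]
ft_force: [0.4, 0.7, -1.1]
width: 0.027
finger_force: 39.5
time_s: 8.0
ee_pos: [0.6578, 0.0909, 0.2066]
tcp_rot: [[-0.09, 0.996, 0.008], [0.996, 0.09, 0.002], [0.001, 0.008, -1.0]]
ft_force: [0.1, -0.0, -0.9]
width: 0.085
finger_force: 0.0
[45, 63, 34, 51, 577] circle 0.4302 0.1639 d 0.0433 z 0.1008
[299, 179, 32, 32, 806] circle 0.6544 0.092 d 0.0293 z 0.1009
[181, 223, 24, 22, 398] circle 0.546 0.045 d 0.0233 z 0.1004
tcp [0.6578 0.0909 0.2066]
row [-31.78, -21.62, 3.29] [0.003, -0.001, 0.003]
```

The orange canister is seated, with its top at z = 0.1009 and 0.8 mm off the pocket. Next is blue.

```bash
python3 -m crank '[[[-31.8,-21.6,3.3,0,0,0],[-31.8,-21.6,3.3,0,0,0],[-31.8,-21.6,3.3,0,0,0],[-31.8,-21.6,3.3,0,0,0],[-31.8,-21.6,3.3,0,0,0],[-31.8,-21.6,3.3,0,0,0],[-31.8,-21.6,3.3,0,0,0],[-31.8,-21.6,3.3,0,0,0],[-31.8,-21.6,3.3,0,0,0],[-31.8,-21.6,3.3,0,0,0],[-31.8,-21.6,3.3,0,0,0],[-31.8,-21.6,3.3,0,0,0],[-31.8,-21.6,3.3,0,0,0],[-31.8,-21.6,3.3,0,0,0]]]'
python3 wr.py w5 .08; python3 - <<'E'
from h import *
plan([.47,-.245,.049],.097)
E
```

```text
time_s: 9.22
ee_pos: [0.4694, -0.2429, 0.1686]
tcp_rot: [[-0.094, 0.996, -0.001], [0.996, 0.094, 0.001], [0.001, -0.001, -1.0]]
ft_force: [-0.3, -0.2, 0.8]
width: 0.085
finger_force: 0.0
[304, 187, 34, 34, 922] circle 0.4707 -0.2444 d 0.0297 z 0.081
tcp [ 0.4694 -0.2429  0.1686]
row [-0.21, 0.03, 11.98] [-0.001, -0.001, -0.003]
```

```bash
python3 -m crank '[[[-0.16,0.12,3,0,0,0],[-0.16,0.12,6,0,0,0],[-0.16,0.12,9,0,0,0],[-0.16,0.12,11,0,0,0],[-0.16,0.12,11.9,0,0,0],[-0.16,0.12,11.9,0,0,0]]]' 8.5 40
python3 -m crank '[[[0,0,0,0,0,0],[0,0,0,0,0,0],[0,0,0,0,0,0],[0,0,0,0,0,0],[0,0,0,0,0,0],[0,0,0,0,0,0],[0,0,0,0,0,0],[0,0,0,0,0,0],[0,0,-2,0,0,0],[0,0,-5,0,0,0],[0,0,-9,0,0,0],[0,0,-13,0,0,0],[0,0,-16,0,0,0],[0,0,-16,0,0,0],[0,0,-16,0,0,0],[0,0,-16,0,0,0]]]' 2 40
python3 hand.py .6621 .0178 .21
```

```text
time_s: 9.77
ee_pos: [0.4687, -0.2446, 0.048]
tcp_rot: [[-0.092, 0.996, -0.005], [0.996, 0.092, 0.002], [0.002, -0.005, -1.0]]
ft_force: [0.1, 0.3, -0.1]
width: 0.0849
finger_force: 0.0
time_s: 11.1
ee_pos: [0.4691, -0.2461, 0.2095]
tcp_rot: [[-0.09, 0.996, -0.001], [0.996, 0.09, 0.001], [0.001, -0.001, -1.0]]
ft_force: [0.3, 0.7, -0.8]
width: 0.0268
finger_force: 39.7
top z(tool) -0.0294 x range -0.0121 0.0159 y range -0.0125 0.0125 n 2797
row [24.54, 21.6, -0.04] [-0.001, -0.001, -0.007]
[ 0.4691 -0.2461  0.2095] 11.1
```

```bash
python3 -m crank '[[[24.35,21.6,0,0,0,0],[24.35,21.6,0,0,0,0],[24.35,21.6,0,0,0,0],[24.35,21.6,0,0,0,0],[24.35,21.6,0,0,0,0],[24.35,21.6,0,0,0,0],[24.35,21.6,0,0,0,0],[24.35,21.6,0,0,0,0],[24.35,21.6,0,0,0,0],[24.35,21.6,0,0,0,0],[24.35,21.6,3,0,0,0],[24.35,21.6,6,0,0,0],[24.35,21.6,7.5,0,0,0],[24.35,21.6,7.5,0,0,0],[24.35,21.6,7.5,0,0,0],[24.35,21.6,7.5,0,0,0]]]'
python3 hand.py .6621 .0178 .0706
```

```text
time_s: 12.48
ee_pos: [0.6638, 0.0141, 0.1364]
tcp_rot: [[-0.089, 0.996, 0.002], [0.996, 0.089, -0.0], [-0.001, 0.002, -1.0]]
ft_force: [-0.5, -0.4, 0.1]
width: 0.0267
finger_force: 39.8
top z(tool) -0.0293 x range -0.0123 0.016 y range -0.0125 0.0125 n 2819
row [0.39, -0.14, 6.58] [0.002, 0.001, -0.008]
[0.6638 0.0141 0.1364] 12.4833
```

```bash
python3 -m crank '[[[0.2,-0.14,0.5,0,0,0],[0.2,-0.14,1,0,0,0],[0.2,-0.14,1.5,0,0,0],[0.2,-0.14,2,0,0,0],[0.2,-0.14,2,0,0,0],[0.2,-0.14,2,0,0,0],[0.2,-0.14,2,0,0,0]]]'
python3 hand.py .6621 .0178 .0706
```

```text
time_s: 13.12
ee_pos: [0.6615, 0.0171, 0.1152]
tcp_rot: [[-0.09, 0.996, -0.0], [0.996, 0.09, -0.0], [-0.0, -0.0, -1.0]]
ft_force: [0.5, 0.3, -1.0]
width: 0.0268
finger_force: 39.8
top z(tool) -0.0293 x range -0.0123 0.0161 y range -0.0124 0.0125 n 2804
row [0.07, 0.07, 4.46] [-0.0, 0.0, -0.007]
[0.6615 0.0171 0.1152] 13.1167
```

```bash
python3 -m crank '[[[-0.1,0.05,0,0,0,0],[-0.1,0.05,0.5,0,0,0],[-0.1,0.05,1,0,0,0],[-0.1,0.05,1.5,0,0,0],[-0.1,0.05,2,0,0,0],[-0.1,0.05,2.5,0,0,0],[-0.1,0.05,3,0,0,0],[-0.1,0.05,3.5,0,0,0],[-0.1,0.05,4,0,0,0],[-0.1,0.05,4.3,0,0,0],[-0.1,0.05,4.3,0,0,0]]]'
python3 -m crank '[[[0,0,0,0,0,0],[0,0,0,0,0,0]]]'
```

```text
time_s: 14.08
ee_pos: [0.662, 0.016, 0.072]
tcp_rot: [[-0.09, 0.996, -0.0], [0.996, 0.09, -0.0], [-0.0, -0.0, -1.0]]
ft_force: [-0.5, -0.0, -0.1]
width: 0.0264
finger_force: 39.8
time_s: 14.25
ee_pos: [0.6622, 0.0162, 0.0723]
tcp_rot: [[-0.09, 0.996, 0.0], [0.996, 0.09, -0.0], [-0.0, 0.0, -1.0]]
ft_force: [-0.4, -0.2, -0.7]
width: 0.0267
finger_force: 39.8
```

```bash
python3 -m crank '[[[0,0,0,0,0,0],[0,0,0,0,0,0],[0,0,0,0,0,0],[0,0,0,0,0,0],[0,0,0,0,0,0],[0,0,0,0,0,0],[0,0,-2,0,0,0],[0,0,-5,0,0,0],[0,0,-9,0,0,0],[0,0,-13,0,0,0],[-3,-4,-15,0,0,0],[-6,-8,-15,0,0,0],[-6,-8,-15,0,0,0],[-6,-8,-15,0,0,0],[-6,-8,-15,0,0,0],[-6,-8,-15,0,0,0]]]' 8.5
python3 wr.py w6 .1
```

```text
time_s: 15.58
ee_pos: [0.5883, -0.0497, 0.2223]
tcp_rot: [[-0.091, 0.996, 0.001], [0.996, 0.091, 0.001], [0.001, 0.001, -1.0]]
ft_force: [0.3, 0.9, -0.5]
width: 0.0844
finger_force: 0.0
[394, 17, 36, 39, 1043] circle 0.6536 0.0898 d 0.031 z 0.101
[267, 70, 23, 25, 457] circle 0.545 0.0434 d 0.0205 z 0.1004
[391, 110, 34, 32, 834] circle 0.6613 0.0171 d 0.0302 z 0.1011
tcp [ 0.5883 -0.0497  0.2223]
```

View pics/w6.png

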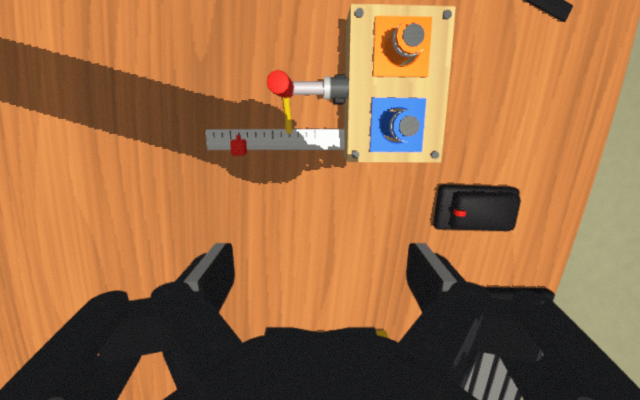

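Both canisters are seated, at (412,35) and (406,125) with tops at 0.101. The red handle is at (279,82), the yellow pointer tip near (289,131), and the clip near (238,146) with its thin fin pointing up to (238,134). I'll measure the pointer against the fin.

```bash
python3 - <<'E'
from h import *
c,s=np.load('w6.npy',allow_pickle=True);P=cloud(c,s);hsv=cv2.cvtColor(c['pixels'],cv2.COLOR_BGR2HSV)
a=.0985;ex=np.array([np.cos(a),np.sin(a)]);ey=np.array([-np.sin(a),np.cos(a)])
O=np.array([.6584,.0545])
def bay(p): d=p[...,:2]-O; return np.stack([d@ex,d@ey],-1)*1000
red=((cv2.inRange(hsv,(0,150,70),(6,255,255))|cv2.inRange(hsv,(172,150,70),(180,255,255)))>0)
yel=cv2.inRange(hsv,(22,150,80),(35,255,255))>0
for nm,m,vr in(('clip',red,(120,165)),('ptr',yel,(90,140))):
    for v in range(*vr):
        u=np.nonzero(m[v,200:330])[0]+200
        if len(u): 
            z=np.median(P[v,u][:,2]);q=bay(onplane(c,[[u[0]-.5,v],[u[-1]+.5,v]],z,s));q2=bay(onplane(c,[[u[0]-.5,v],[u[-1]+.5,v]],.018,s))
            print(nm,v,u[0],u[-1],'z',z.round(3),q.round(1).tolist(),'z18',q2.round(1).tolist())
h=bay(np.array([.5450,.0434]));print('handle bay',h)
im=cv2.resize(c['pixels'][60:170,200:360],None,fx=5,fy=5,interpolation=2);cv2.imwrite('pics/w6c.png',im)
plan([.5450,.0438,.17],.0985)
E
```

```text
clip 135 238 239 z 0.022 [[-173.5, -48.3], [-171.2, -48.3]] z18 [[-174.6, -48.5], [-172.3, -48.5]]
clip 136 236 239 z 0.024 [[-175.4, -49.3], [-170.8, -49.3]] z18 [[-177.0, -49.6], [-172.3, -49.7]]
clip 137 236 239 z 0.024 [[-175.5, -50.4], [-170.9, -50.5]] z18 [[-177.1, -50.8], [-172.4, -50.8]]
clip 138 236 240 z 0.024 [[-175.6, -51.5], [-169.8, -51.6]] z18 [[-177.2, -51.9], [-171.3, -52.0]]
clip 139 236 240 z 0.026 [[-175.0, -52.5], [-169.2, -52.6]] z18 [[-177.3, -53.1], [-171.4, -53.1]]
clip 140 232 244 z 0.028 [[-179.1, -53.4], [-164.2, -53.6]] z18 [[-182.1, -54.2], [-166.8, -54.4]]
clip 141 231 245 z 0.029 [[-180.2, -54.5], [-163.1, -54.7]] z18 [[-183.4, -55.3], [-165.7, -55.5]]
clip 142 231 245 z 0.028 [[-180.4, -55.7], [-163.2, -55.9]] z18 [[-183.5, -56.5], [-165.8, -56.7]]
clip 143 231 245 z 0.028 [[-180.5, -56.8], [-163.3, -57.0]] z18 [[-183.6, -57.6], [-165.9, -57.8]]
clip 144 231 245 z 0.028 [[-180.7, -57.9], [-163.5, -58.2]] z18 [[-183.7, -58.8], [-165.9, -59.0]]
clip 145 231 245 z 0.029 [[-180.6, -59.0], [-163.4, -59.2]] z18 [[-183.8, -59.9], [-166.0, -60.2]]
clip 146 23
[... 3887 characters left out ...]
0.0], [-111.2, -40.1]]
ptr 128 286 290 z 0.023 [[-117.7, -41.0], [-112.0, -41.1]] z18 [[-118.2, -41.2], [-112.4, -41.2]]
ptr 129 286 291 z 0.022 [[-117.8, -42.2], [-111.0, -42.2]] z18 [[-118.3, -42.3], [-111.3, -42.4]]
ptr 130 286 291 z 0.021 [[-117.9, -43.3], [-111.0, -43.4]] z18 [[-118.3, -43.4], [-111.3, -43.5]]
ptr 131 287 290 z 0.022 [[-116.8, -44.4], [-112.2, -44.5]] z18 [[-117.2, -44.6], [-112.5, -44.6]]
ptr 132 287 290 z 0.021 [[-116.9, -45.6], [-112.3, -45.6]] z18 [[-117.2, -45.7], [-112.6, -45.8]]
ptr 133 288 289 z 0.02 [[-115.9, -46.8], [-113.6, -46.8]] z18 [[-116.1, -46.9], [-113.8, -46.9]]
handle bay [-1.13941910e+02  1.05650531e-01]
row [9.64, -3.48, 5.21] [0.0, -0.001, -0.006]
```

View pics/w6c.png

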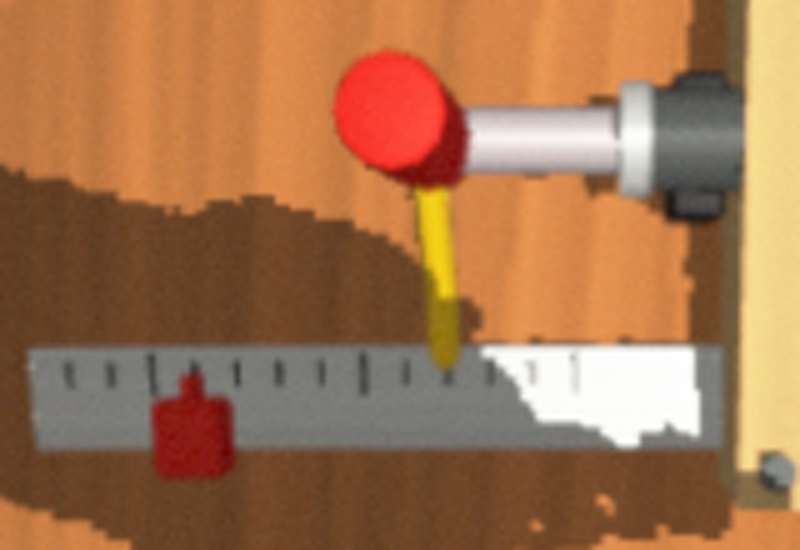

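In the crop, the pointer tip is at (446,365) and the fin at (192,380). In bay coordinates that is x = -115 and -173 mm, so the pull is about 58 mm, within the stated 35–70 mm. The handle is at bay (-114, 0), as expected. I'll move above it.

```bash
python3 -m crank '[[[3,-1,0,0,0,0],[6,-2.2,1,0,0,0],[9.6,-3.5,3,0,0,0],[9.6,-3.5,6,0,0,0],[9.6,-3.5,8,0,0,0],[9.6,-3.5,8,0,0,0],[9.6,-3.5,8,0,0,0],[9.6,-3.5,8,0,0,0],[9.6,-3.5,8,0,0,0]]]' 5.5 60
python3 wr.py w7 .1
python3 - <<'E'
from h import *
plan([.5448,.0434,.063],.0985)
E
```

```text
time_s: 16.38
ee_pos: [0.5463, 0.0414, 0.144]
tcp_rot: [[-0.089, 0.996, 0.003], [0.996, 0.089, 0.0], [0.0, 0.003, -1.0]]
ft_force: [-0.2, 0.4, 0.9]
width: 0.055
finger_force: 0.0
[118, 0, 52, 43, 693] circle 0.4332 0.157 d 0.0378 z 0.1009
[464, 139, 47, 44, 1569] circle 0.6523 0.0913 d 0.0321 z 0.101
[302, 201, 29, 29, 663] circle 0.5449 0.0448 d 0.021 z 0.1005
[452, 242, 43, 37, 1191] circle 0.6605 0.0199 d 0.0328 z 0.1009
tcp [0.5463 0.0414 0.144 ]
row [0.22, -0.15, 8.1] [0.004, -0.0, -0.009]
```

```bash
python3 -m crank '[[[0.25,-0.12,2,0,0,0],[0.25,-0.12,4,0,0,0],[0.25,-0.12,6,0,0,0],[0.25,-0.12,7.5,0,0,0],[0.25,-0.12,8,0,0,0],[0.25,-0.12,8,0,0,0],[0.25,-0.12,8,0,0,0]]]' 5.5 60
python3 -m crank '[[[0,0,0,0,0,0],[0,0,0,0,0,0],[0,0,0,0,0,0],[0,0,0,0,0,0],[0,0,0,0,0,0],[0,0,0,0,0,0],[0,0,0,0,0,0],[0,0,0,0,0,0]]]' 1 60
```

```text
time_s: 17.02
ee_pos: [0.544, 0.0438, 0.0633]
tcp_rot: [[-0.089, 0.996, 0.002], [0.996, 0.089, 0.0], [0.0, 0.002, -1.0]]
ft_force: [-0.3, -0.2, -0.1]
width: 0.0551
finger_force: 0.0
time_s: 17.68
ee_pos: [0.5435, 0.0442, 0.0636]
tcp_rot: [[-0.09, 0.996, 0.001], [0.996, 0.09, 0.001], [0.001, 0.001, -1.0]]
ft_force: [-1.6, -1.0, 5.3]
width: 0.0188
finger_force: 58.4
```

```bash
python3 -m crank '[[[0,-0.5,0,0,0,0],[0,-1.3,0,0,0,0],[-0.02,-2.1,0,0,0,0],[-0.02,-2.9,0,0,0,0],[-0.03,-3.7,0,0,0,0],[-0.03,-4.4,0,0,0,0],[-0.04,-5,0,0,0,0],[-0.04,-5.4,0,0,0,0],[-0.05,-5.7,0,0,0,0],[-0.05,-5.7,0,0,0,0],[-0.05,-5.7,0,0,0,0],[-0.05,-5.7,0,0,0,0]]]'
python3 - <<'E'
from h import *
s=ctrl.state();print(np.round(s['ee_pos'],4),s['finger_force'])
for n in('top','scene','wrist'):
    c=ctrl.camera(n);np.save('f_'+n+'.npy',(c,s),allow_pickle=True)
    if n=='wrist': a=c['pixels']
    elif n=='scene': b=c['pixels']
    else: t=c['pixels']
r=lambda i,x,y,w,h,f:cv2.resize(i[y:y+h,x:x+w],None,fx=f,fy=f,interpolation=2)
# scene crop around rail, wrist crop
cv2.imwrite('pics/f1.png',np.vstack([cv2.resize(a,(480,300)),np.hstack([r(b,260,170,80,100,3),r(t,290,180,80,100,3)])]))
E
```

```text
time_s: 18.68
ee_pos: [0.4905, 0.0393, 0.0637]
tcp_rot: [[-0.09, 0.996, 0.01], [0.996, 0.09, 0.001], [0.0, 0.01, -1.0]]
ft_force: [7.5, 2.4, -3.3]
width: 0.0188
finger_force: 59.4
[0.4905 0.0393 0.0637] 59.36540186405182
```

View pics/f1.png

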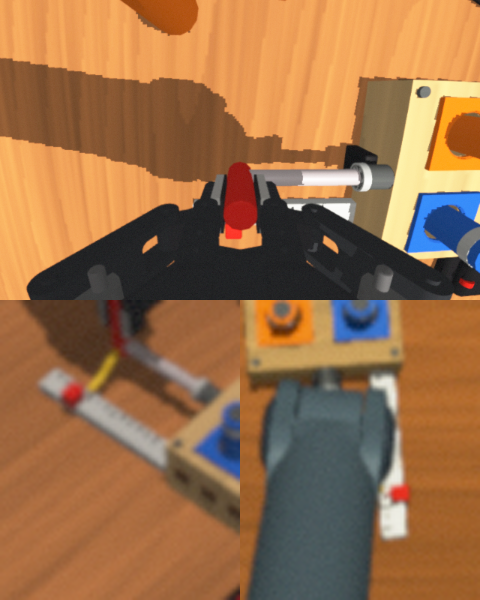

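The fingers hold the handle. In the scene crop the pointer tip is near (90,390) and the clip at (72,395), so it is just short. The tool moved 53 mm. I'll measure the pointer against the clip in the scene view.

```bash
cat > ptr.py <<'E'
from h import *
a=.0985;ex=np.array([np.cos(a),np.sin(a)]);ey=np.array([-np.sin(a),np.cos(a)]);O=np.array([.6584,.0545])
def bay(p): d=p[...,:2]-O; return np.stack([d@ex,d@ey],-1)*1000
def meas(c):
    hsv=cv2.cvtColor(c['pixels'],cv2.COLOR_BGR2HSV);sub=np.zeros(hsv.shape[:2],bool);sub[185:225,270:330]=1
    red=((cv2.inRange(hsv,(0,150,70),(6,255,255))|cv2.inRange(hsv,(172,150,70),(180,255,255)))>0)&sub
    yel=(cv2.inRange(hsv,(20,120,80),(36,255,255))>0)&sub
    for nm,m,z in(('red',red,.026),('yel',yel,.018)):
        v,u=np.nonzero(m);q=bay(onplane(c,np.c_[u,v],z))
        k=(q[:,1]<-38)&(q[:,1]>-75) if nm=='red' else q[:,1]<-36
        if not k.any(): print(nm,'none');continue
        q=q[k];print(nm,len(q),'x',np.percentile(q[:,0],[5,50,95]).round(1),'y',q[:,1].min().round(1),q[:,1].max().round(1))
        for y0 in range(-52,-34,3):
            w=q[(q[:,1]>=y0)&(q[:,1]<y0+3)]
            if len(w): print('  y',y0,w[:,0].min().round(1),w[:,0].max().round(1),len(w))
if __name__=='__main__':
    s=ctrl.state();print('now',np.round(s['ee_pos'],4));meas(ctrl.camera('scene'))
E
python3 - <<'E'
from ptr import *
print('before');meas(np.load('scene.npy',allow_pickle=True).item());print('after');meas(np.load('f_scene.npy',allow_pickle=True)[0])
E
```

```text
before
red 32 x [-179.7 -173.7 -165.8] y -74.8 -51.0
  y -52 -173.9 -173.9 1
yel 9 x [-120.9 -116.5 -114. ] y -46.1 -36.3
  y -49 -116.0 -116.0 1
  y -46 -118.4 -113.9 2
  y -43 -120.8 -116.3 2
  y -40 -118.7 -114.2 3
  y -37 -121.1 -121.1 1
after
red 33 x [-179.7 -173.5 -165.9] y -74.8 -51.0
  y -52 -173.9 -173.9 1
yel 6 x [-173.1 -170.5 -168.2] y -43.5 -36.3
  y -46 -170.3 -170.3 1
  y -43 -172.8 -168.1 2
  y -40 -170.7 -168.5 2
  y -37 -173.2 -173.2 1
```

About 4 mm is left (scene view 3.5, wrist view 4.8), so I nudge it.

```bash
python3 -m crank '[[[0,-0.2,0,0,0,0],[0,-0.42,0,0,0,0],[0,-0.42,0,0,0,0],[0,-0.42,0,0,0,0],[0,-0.42,0,0,0,0],[0,-0.42,0,0,0,0],[0,-0.42,0,0,0,0]]]'
python3 ptr.py
```

```text
time_s: 19.42
ee_pos: [0.4866, 0.039, 0.0637]
tcp_rot: [[-0.09, 0.996, 0.01], [0.996, 0.09, 0.001], [-0.0, 0.01, -1.0]]
ft_force: [8.8, 0.9, -4.3]
width: 0.0185
finger_force: 59.4
now [0.4866 0.039  0.0637]
red 32 x [-179.7 -173.3 -165.8] y -74.8 -52.7
yel 8 x [-176.8 -173.  -170.4] y -45.3 -36.3
  y -46 -172.4 -170.3 2
  y -43 -175.0 -172.8 2
  y -40 -177.5 -170.7 3
  y -37 -173.2 -173.2 1
```

The pointer is at -173.0 mm and the clip at about -173.4, with 57 mm pulled. I'll hold there, check that it is steady, and hand in.

```bash
python3 -m crank '[[[0,0,0,0,0,0],[0,0,0,0,0,0],[0,0,0,0,0,0],[0,0,0,0,0,0],[0,0,0,0,0,0],[0,0,0,0,0,0],[0,0,0,0,0,0],[0,0,0,0,0,0]]]' && python3 - <<'E'
from h import *
c=ctrl.camera('scene');P=cloud(c);z=P[...,2]
for p in((.6547,.0912),(.6621,.0178)):
    m=(np.hypot(P[...,0]-p[0],P[...,1]-p[1])<.012)&(z>.07);print(m.sum(),np.percentile(z[m],[50,98]).round(3))
print(ctrl.job_done())
E
```

```text
time_s: 20.13
ee_pos: [0.4867, 0.039, 0.0637]
tcp_rot: [[-0.09, 0.996, 0.01], [0.996, 0.09, 0.001], [-0.0, 0.01, -1.0]]
ft_force: [8.2, 0.6, -4.3]
width: 0.0185
finger_force: 59.4
77 [0.098 0.104]
87 [0.098 0.103]
the job is handed in; nothing more can be done
None
```

I handed the job in at about 20 s: both canisters are down in their own pockets, and the gripper is holding the rod about 57 mm out with the pointer within about 1 mm of the red clip by camera measurement; no verdict came back.

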